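# Sweep the kiln stilts into the bay

### The arm

A 7-joint arm with a two-finger parallel gripper is mounted at the origin on the work surface. World frame = base frame: x ahead of the robot, y to its left, z up, the work surface at z = 0. Lengths are in m, angles in rad, forces in N, time in s.
With the tool pointing down it reaches from about 0.4 to 0.875 m from the base axis. Payload 19.3 kg.
Tool frame: the origin (TCP) lies at the very end of the fingers, on their centre line; the grasp point (between the pads) lies 19 mm behind it; z points along the fingers, y is the line along which they close (so a half turn about z gives the same grasp; the last joint's range is limited). The gripper opens to 85 mm and grips with 20 to 120 N. Pads are 22 mm wide; open, the fingers measure 114 mm over their backs; the gripper's body (76 mm by 85 mm) begins 54 mm behind the grasp point. The pads swing forward as they close: fully open they stand 13 mm farther back than shut.
Start: joints at [-1.345, 0.521, -0.036, 1.599, 0.021, 1.021, -0.113], TCP at [0.182, 0.598, 0.231] pointing down, gripper open.
Joint ranges: [-2.91, 2.91], [-0.3, 2.13], [-1.5, 1.42], [0.17, 2.43], [-1.26, 4.41], [0.16, 1.93], [-2.52, 2.52]. Speed limits (rad/s): [1.89, 1.89, 2.39, 2.39, 3.01, 3.01, 3.01].

### API

Orientations are given as [roll, pitch, yaw] about the fixed x, y, z axes, in that order (R = Rz(yaw) Ry(pitch) Rx(roll)).
In Python, from workcell import monitor, optics, workorder gives the robot as it stands.
- The arm moves only by the tool apply_moves, never from a script. Its arguments are lists of equal length, an entry for each row: "linear": the shift along the tool's x, y, z each as a share of 0.1 m, from -1 to 1, a list of three; "delta_rot": the turn, a rotation vector about the tool's x, y, z each as a share of 120 degrees, from -1 to 1, a list of three. A call has exactly 5 rows; each row is the pose to reach, as a shift and turn from the pose commanded when the call began, along the tool's axes at that moment; what a row does not reach only later rows make up. A row lasts 1/12 s, in which the tool goes at most 41.7 mm and 7.16 degrees, less where a joint would pass 70% of its speed; a pose out of reach is approached as far as the arm can. A call with a number of a shift or a turn outside -1 to 1 is refused whole. A call with a gripper value outside its range is refused whole. "gripper" is the opening, from -1 (shut) to 1 (fully open), set as the call begins (left out, the last holds). The fingers move at their own pace and stop on an object; "force" is the grip in N (left out, the last holds). Time passes only in rows, so rows that repeat a pose let the fingers close, or fill a call up. It gives the time, the measured TCP pose, the force, the opening and the grip force at its end, in the units of the state.
- monitor.observe(): the state, without advancing time (a new reading comes with each control period).
- optics.grab_frame(name): name is "scene" or "top" or "wrist"; returns (picture, depth): 420x560x3 uint8, red, green, blue; 420x560 float32, m along the optical axis (not along the pixel's ray), 0 where there is no reading.
- optics.camera_info(name): a dict with "fx", "fy", "cx", "cy" (pixels), "rvec" (rotation vector, rad) and "tvec" (3), from world to camera coordinates, as OpenCV has them; the wrist camera has in their place "T_tool_cam" (4x4, takes a point from camera to tool coordinates, whose origin is the TCP and whose axes are the flange's). Camera axes: x right, y down, z forward; pixel columns grow to the right and rows downward; lengths in m; the calibration is good to about 2 mm. A picture is of the moment at which its call begins: read the wrist's pose just before it. camera_info takes no time and is no camera call.
- workorder.job_done(): hands the job in; it is judged then, once.
The state is a dict: "clock": time; "qpos": joint angles; "qd": joint speeds; "joint_efforts": joint torques, N m; "position": TCP position; "tool_rot": TCP orientation; "force": force on the tool from outside, world axes, zero at the start; "moment": the same for the moment, N m; "grip_width": finger opening in m; "finger_force": force on a finger pad.
Only numpy, scipy, OpenCV 4.12 (cv2) and the standard library are available. Lean on these libraries where they do the work, as an engineer would, in place of code of your own. Each camera call takes 0.05 s, during which the arm holds its last target. There are 200 camera calls.

### The job

With the fingertips, sweep the three small three-armed ceramic kiln stilts along the table top through the open side of the low wooden bay, until each lies flat and wholly inside it, clear of the open edge. Only push them, without picking up or lifting any, and leave the glaze pots, the kiln post, the plates, the beaker and the brush where they are.

Things in the scene. Friction and masses are not known exactly. Their poses are not given: they have to be found in the camera images.
- bay: low three-sided wooden bay fixed on the table, with no floor of its own, open towards the robot (turned up to 15 deg). Origin on the table at the centre of its inner area; x points from the open side to the back wall. Inside 140 mm deep (open edge at x = -70 mm, back wall at +70 mm), 320 mm wide (side walls at y = -160 and +160 mm); walls 12 mm thick, 25 mm high
- stilt_a: one of three identical loose white ceramic kiln stilts, 40 g: a flat star of three arms 120 deg apart, each 24 mm long from the centre, 10 mm wide, 16 mm high, with a tiny 5 mm point on top of each arm. Origin at the centre of its underside, z up, one arm along x. Starts before the bay's open side, in a row with the other stilts and pot_a in any order, neighbours about 72 mm apart
- stilt_b: one of three identical loose white ceramic kiln stilts, 40 g: a flat star of three arms 120 deg apart, each 24 mm long from the centre, 10 mm wide, 16 mm high, with a tiny 5 mm point on top of each arm. Origin at the centre of its underside, z up, one arm along x. Starts before the bay's open side, in a row with the other stilts and pot_a in any order, neighbours about 72 mm apart
- stilt_c: one of three identical loose white ceramic kiln stilts, 40 g: a flat star of three arms 120 deg apart, each 24 mm long from the centre, 10 mm wide, 16 mm high, with a tiny 5 mm point on top of each arm. Origin at the centre of its underside, z up, one arm along x. Starts before the bay's open side, in a row with the other stilts and pot_a in any order, neighbours about 72 mm apart
- pot_a: loose white glaze pot with black lid, round, 36 mm diameter, 45 mm high, 90 g; origin at the centre of its underside. Leave alone. Stands in the same row as the stilts, at any of the four places in it
- pot_b: loose white glaze pot with black lid, round, 36 mm diameter, 45 mm high, 90 g; origin at the centre of its underside. Leave alone. Stands behind the bay's back wall
- post: loose white ceramic kiln post, a plain upright cylinder 30 mm diameter, 50 mm high, 80 g, standing inside the bay near its back wall; origin at the centre of its underside. Leave alone
- plate_a: large grey painted plate, 220 mm diameter, 22 mm high, loose, to the left of the bay; origin at the centre of its underside. Leave alone
- plate_b: smaller grey painted plate, 170 mm diameter, 22 mm high, loose, to the right of the bay; origin at the centre of its underside. Leave alone
- beaker: brown card-coloured beaker, 72 mm diameter at the rim, 100 mm high, with paint brushes standing in it up to 225 mm high, loose, at the left near the robot; origin at the centre of its underside. Leave alone
- brush: paint brush 190 mm long, 42 mm wide, 20 mm high, lying loose on the table at the right near the robot, along its own x; origin midway under it. Leave alone

How it is judged:
At the end, for the whole second after the job is handed in: All three stilts lie flat (within 0.2 rad) and at rest (under 10 mm/s) on the table inside the bay, each one's centre at least 18 mm in from the open edge and between the walls; no bystander is more than 15 mm from where it started (x of stilt_a in the frame of bay between -0.052 and 0.07 m and y of stilt_a in the frame of bay between -0.16 and 0.16 m and height (world z) of each of stilt_a, stilt_b, stilt_c below 0.006 m and angle between each of stilt_a, stilt_b, stilt_c's own z axis and vertical below 0.2 rad and linear speed of each of stilt_a, stilt_b, stilt_c below 0.01 m/s and x of stilt_b in the frame of bay between -0.052 and 0.07 m and y of stilt_b in the frame of bay between -0.16 and 0.16 m and x of stilt_c in the frame of bay between -0.052 and 0.07 m and y of stilt_c in the frame of bay between -0.16 and 0.16 m and distance of each of pot_a, pot_b, post, plate_a, plate_b, beaker, brush from where it was at the start of the episode below 0.015 m); the robot touches nothing.
It fails at once if a stilt is lifted: its underside's centre more than 12 mm above the table (height (world z) of any of stilt_a, stilt_b, stilt_c above 0.012 m).
It fails at once if a pot, the post, a plate, the beaker or the brush is displaced by more than 15 mm (distance of any of pot_a, pot_b, post, plate_a, plate_b, beaker, brush from where it was at the start of the episode above 0.015 m).
It also fails if it takes over 61 s, if anything falls off the work surface, if the arm or the gripper's body presses on something with over 40 N, if the wrist force passes 120 N, or if a joint passes its speed limit or range.

## Working session

There is one attempt and no reset: what is moved stays moved. The work goes in short steps, Python scripts to look and compute and a tool call to move; the robot and the scene stay as the last step left them, time stands still between calls to the robot, and variables do not carry over. Pictures are saved under pics/ and viewed, at most 10 in all, crops included, and the job is handed in when it is done.

Besides the shell and the picture viewer there is one more tool, called after "Request:" as a command line: name --argument value ..., lists and objects as JSON in quotes. apply_moves: Moves the arm, as the interface text tells. Its arguments: {"type":"object","properties":{"linear":{"type":"array"},"delta_rot":{"type":"array"},"gripper":{"type":"number"},"force":{"type":"number"}},"required":["linear","delta_rot"]}

```bash
mkdir -p pics; ls; python3 - <<'E'
from workcell import monitor, optics
import cv2,numpy as np
s=monitor.observe();print(s)
for n in("top","scene"):
    p,d=optics.grab_frame(n);cv2.imwrite(f"pics/{n}0.png",p[:,:,::-1]);np.savez(f"{n}0.npz",p=p,d=d);print(n,optics.camera_info(n))
print(optics.camera_info("wrist"))
E
```

```text
pics
{'clock': 0.0, 'qpos': array([-1.34519001,  0.52202339, -0.0363407 ,  1.59999903,  0.02118137,
        1.02109052, -0.11280261]), 'qd': array([-3.00878861e-04, -1.82269235e-04,  3.96418632e-05, -8.73819744e-04,
        1.56710795e-03, -9.34625017e-04,  2.52947839e-03]), 'joint_efforts': array([ 7.18813790e-04, -9.27094603e+01,  1.98011354e+00, -3.69934773e+01,
        1.79365621e-02,  8.20576708e-03, -1.74565071e-05]), 'position': array([0.18211966, 0.59752775, 0.23072294]), 'tool_rot': array([-3.14045797e+00,  5.82994326e-05,  2.84577542e+00]), 'force': array([ 0.1034597 , -0.63252026, -0.73679787]), 'moment': array([0.01744578, 0.04582866, 0.04632615]), 'finger_force': 0.0, 'grip_width': 0.08540983653083112}
top {'fx': 428.5958933342955, 'fy': 428.5958933342955, 'cx': 277.77513077572746, 'cy': 210.55478049774817, 'rvec': array([ 2.10714655, -2.10730869,  0.2270598 ]), 'tvec': array([0.02557856, 0.59776565, 1.07648766])}
scene {'fx': 428.5258945917211, 'fy': 428.5258945917211, 'cx': 274.752551294462, 'cy': 209.9204961291839, 'rvec': array([ 1.76277267,  1.90547838, -0.70714376]), 'tvec': array([ 0.04853345, -0.43166353,  1.49550981])}
{'fx': 370.67196547305724, 'fy': 370.67196547305724, 'cx': 282.96119098781, 'cy': 209.27787265482442, 'T_tool_cam': array([[-1.17705210e-03, -9.48966089e-01, -3.15375930e-01,
         8.20252239e-02],
       [ 9.99999307e-01, -1.11308741e-03, -3.82936901e-04,
        -1.71544037e-05],
       [ 1.23531563e-05, -3.15376162e-01,  9.48966741e-01,
        -1.45174984e-01],
       [ 0.00000000e+00,  0.00000000e+00,  0.00000000e+00,
         1.00000000e+00]])}
```

View pics/top0.png

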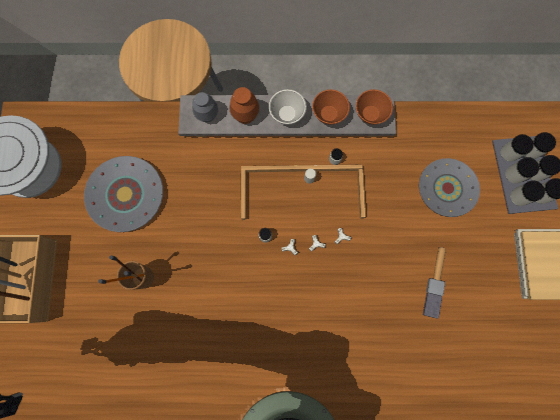

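View pics/scene0.png

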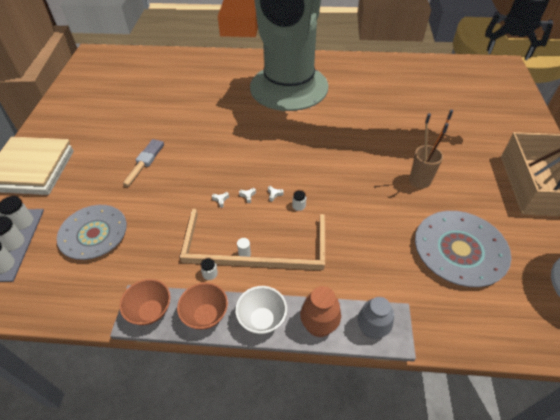

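The top view shows the bay with walls from (243,168) to (362,168) and its open side facing down. The pot is at (265,235), the stilts are at about (290,247), (317,243) and (343,236), and the post is at (310,175). The scene view agrees.

```bash
cat > h.py <<'E'
import numpy as np,cv2
from workcell import optics
def cam(n):
    c=optics.camera_info(n);R=cv2.Rodrigues(c["rvec"])[0];return c,R,np.array(c["tvec"])
def ray(n,uv,z):
    c,R,t=cam(n);d=R.T@np.array([(uv[0]-c["cx"])/c["fx"],(uv[1]-c["cy"])/c["fy"],1]);o=-R.T@t
    return o+d*(z-o[2])/d[2]
def tri(u1,u2):
    P=[]
    for n in("top","scene"):
        c,R,t=cam(n);K=np.array([[c["fx"],0,c["cx"]],[0,c["fy"],c["cy"]],[0,0,1]]);P.append(K@np.c_[R,t])
    X=cv2.triangulatePoints(P[0],P[1],np.float64(u1).reshape(2,1),np.float64(u2).reshape(2,1)).ravel();return X[:3]/X[3]
def white(p,box,amin=15,v=150,s=70):
    h=cv2.cvtColor(p,cv2.COLOR_RGB2HSV);m=((h[...,2]>v)&(h[...,1]<s)).astype(np.uint8)
    k=np.zeros_like(m);x0,y0,x1,y1=box;k[y0:y1,x0:x1]=1
    n,l,st,ce=cv2.connectedComponentsWithStats(m*k)
    return [(ce[i].round(1),st[i].tolist()) for i in range(1,n) if st[i,4]>=amin]
E
python3 - <<'E'
from h import *
T=np.load("top0.npz")["p"];S=np.load("scene0.npz")["p"]
a=white(T,(235,140,375,260));b=white(S,(180,170,330,285))
for n,l in(("top",a),("scene",b)):
    for c,s in l: print(n,c,s,ray(n,c,.014).round(3))
for u in a:
    for w in b:
        if np.linalg.norm(ray("top",u[0],.014)-ray("scene",w[0],.014))<.025: print(u[0],w[0],tri(u[0],w[0]).round(3))
# bay walls: wooden bright colour mask in top
h=cv2.cvtColor(T,cv2.COLOR_RGB2HSV);print(h[190,243],h[168,300],h[200,300],h[195,362])
m=((h[...,2]>165)&(h[...,1]>70)).astype(np.uint8);m[:155]=0;m[225:]=0;m[:,:236]=0;m[:,372:]=0
cs=max(cv2.findContours(m,0,2)[0],key=cv2.contourArea);r=cv2.minAreaRect(cs);q=cv2.boxPoints(r)
for u in q: print(u,ray("top",u,.025).round(3))
print(cv2.contourArea(cs))
ap=cv2.approxPolyDP(cs,2,True)[:,0]
for u in ap: print(u,ray("top",u,.025).round(3))
E
```

```text
top [309.8 173.3] [305, 169, 11, 10, 83] [ 0.717 -0.065  0.014]
top [341.6 235.9] [335, 228, 16, 15, 84] [ 0.538 -0.15   0.014]
top [315.5 243.2] [309, 235, 16, 16, 86] [ 0.517 -0.078  0.014]
top [289.8 247.2] [282, 239, 15, 16, 84] [ 0.506 -0.007  0.014]
scene [274.2 191.8] [268, 186, 16, 14, 109] [ 0.511 -0.007  0.014]
scene [248.  192.8] [239, 188, 17, 13, 114] [ 0.519 -0.077  0.014]
scene [221.  197.1] [212, 192, 17, 13, 119] [ 0.54  -0.148  0.014]
scene [303.8 202.3] [301, 197, 6, 13, 27] [0.543 0.075 0.014]
scene [244.  244.8] [237, 238, 14, 19, 149] [ 0.69  -0.066  0.014]
scene [213.7 270.8] [208, 264, 9, 15, 50] [ 0.769 -0.127  0.014]
[341.6 235.9] [221.  197.1] [ 0.538 -0.149  0.012]
[315.5 243.2] [248.  192.8] [ 0.518 -0.078  0.012]
[289.8 247.2] [274.2 191.8] [ 0.507 -0.007  0.01 ]
[ 16 133 201] [ 15 134 189] [ 13 173 146] [ 16 131 198]
[240.03809 166.01813] [0.735 0.132 0.025]
[360.97614 163.7363 ] [ 0.742 -0.209  0.025]
[361.93915 214.77472] [ 0.595 -0.206  0.025]
[241.0011  217.05655] [0.588 0.127 0.025]
442.0
[361 165] [ 0.738 -0.209  0.025]
[241 166] [0.735 0.129 0.025]
[241 217] [0.588 0.127 0.025]
[244 217] [0.588 0.118 0.025]
[245 169] [0.726 0.118 0.025]
[339 168] [ 0.729 -0.147  0.025]
```

Request:
apply_moves --linear '[[0,0,-0.3],[0,0,-0.6],[0,0,-1],[0,0,-1],[0,0,-1]]' --delta_rot '[[0,0,-0.05],[0,0,-0.1],[0,0,-0.141],[0,0,-0.141],[0,0,-0.141]]' --gripper -0.53

```text
clock: 0.52
position: [0.1825, 0.5985, 0.3331]
tool_rot: [3.138, 0.001, 3.141]
force: [0.0, -0.4, -2.0]
grip_width: 0.0253
finger_force: 0.0
```

Request:
apply_moves --linear '[[-0.12,-0.2,-0.1],[-0.24,-0.4,-0.2],[-0.36,-0.6,-0.3],[-0.48,-0.8,-0.4],[-0.6,-1,-0.5]]' --delta_rot '[[0,0,0],[0,0,0],[0,0,0],[0,0,0],[0,0,0]]'

```text
clock: 0.93
position: [0.2425, 0.4964, 0.3804]
tool_rot: [-3.14, -0.001, 3.14]
force: [-0.3, -0.6, -0.5]
grip_width: 0.02
finger_force: 0.0
```

Request:
apply_moves --linear '[[-0.12,-0.2,0],[-0.24,-0.4,0],[-0.36,-0.6,0],[-0.48,-0.8,0],[-0.6,-1,0]]' --delta_rot '[[0,0,0],[0,0,0],[0,0,0],[0,0,0],[0,0,0]]'

```text
clock: 1.35
position: [0.3023, 0.3964, 0.3801]
tool_rot: [-3.14, -0.001, 3.14]
force: [0.3, 0.8, 0.7]
grip_width: 0.0206
finger_force: 0.0
```

Request:
apply_moves --linear '[[-0.12,-0.2,0],[-0.24,-0.4,0],[-0.36,-0.6,0],[-0.48,-0.8,0],[-0.6,-1,0]]' --delta_rot '[[0,0,0],[0,0,0],[0,0,0],[0,0,0],[0,0,0]]'

```text
clock: 1.77
position: [0.3622, 0.2964, 0.3802]
tool_rot: [-3.14, -0.001, 3.14]
force: [1.1, 0.9, -0.4]
grip_width: 0.0202
finger_force: 0.0
```

Request:
apply_moves --linear '[[-0.1,-0.2,0],[-0.2,-0.4,0],[-0.3,-0.6,0],[-0.4,-0.8,0],[-0.5,-1,0]]' --delta_rot '[[0,0,0],[0,0,0],[0,0,0],[0,0,0],[0,0,0]]'

```text
clock: 2.18
position: [0.412, 0.1965, 0.3803]
tool_rot: [-3.141, -0.001, 3.14]
force: [0.7, -0.3, 0.4]
grip_width: 0.0203
finger_force: 0.0
```

Request:
apply_moves --linear '[[-0.04,-0.2,0],[-0.1,-0.4,0],[-0.15,-0.6,0],[-0.2,-0.8,0],[-0.25,-1,0]]' --delta_rot '[[0,0,0],[0,0,0],[0,0,0],[0,0,0],[0,0,0]]'

```text
clock: 2.6
position: [0.4367, 0.0966, 0.3803]
tool_rot: [-3.141, -0.001, 3.14]
force: [-0.3, 0.9, 0.5]
grip_width: 0.0199
finger_force: 0.0
```

Request:
apply_moves --linear '[[0,-0.2,0.2],[0,-0.4,0.4],[0,-0.6,0.6],[0,-0.8,0.8],[0,-1,1]]' --delta_rot '[[0,0,0],[0,0,0],[0,0,0],[0,0,0],[0,0,0]]'

```text
clock: 3.02
position: [0.4361, -0.0034, 0.2796]
tool_rot: [-3.141, -0.001, 3.14]
force: [1.1, 0.5, -0.8]
grip_width: 0.0199
finger_force: 0.0
```

```bash
cat >> h.py <<'E'
def wpose():
    from workcell import monitor
    from scipy.spatial.transform import Rotation as Ro
    s=monitor.observe();T=np.eye(4);T[:3,:3]=Ro.from_euler("xyz",s["tool_rot"]).as_matrix();T[:3,3]=s["position"]
    c=optics.camera_info("wrist");return c,T@c["T_tool_cam"]
def wray(c,T,uv,z):
    d=T[:3,:3]@np.array([(uv[0]-c["cx"])/c["fx"],(uv[1]-c["cy"])/c["fy"],1]);o=T[:3,3];return o+d*(z-o[2])/d[2]
E
python3 - <<'E'
from h import *
c,T=wpose();p,d=optics.grab_frame("wrist");cv2.imwrite("pics/w1.png",p[:,:,::-1])
for q,s in white(p,(0,0,560,420),60): print(q,s,wray(c,T,q,.012).round(3))
E
```

```text
[279.4 221.9] [263, 204, 38, 38, 546] [ 0.507 -0.008  0.012]
[219.8 230.6] [199, 213, 38, 38, 575] [ 0.518 -0.079  0.012]
[166.6 247.7] [154, 229, 25, 37, 438] [ 0.54  -0.145  0.012]
[343.8 241.4] [330, 232, 25, 21, 137] [0.532 0.07  0.012]
[558.3 350.9] [557, 335, 3, 32, 66] [0.692 0.366 0.012]
```

View pics/w1.png

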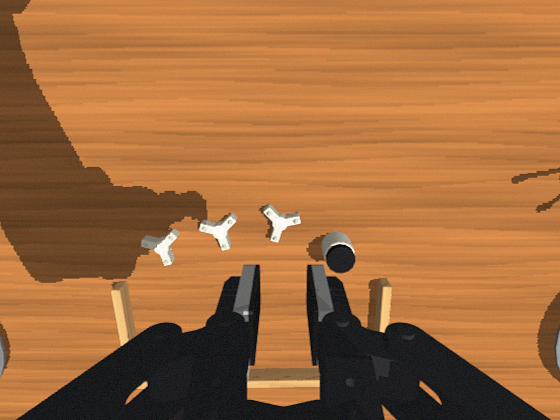

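Request:
apply_moves --linear '[[0,-0.02,0.2],[0,-0.04,0.4],[0,-0.04,0.6],[0,-0.04,0.8],[0,-0.04,1]]' --delta_rot '[[0,0,0],[0,0,0],[0,0,0],[0,0,0],[0,0,0]]'

```text
clock: 3.48
position: [0.4361, -0.0064, 0.1798]
tool_rot: [-3.141, -0.001, 3.14]
force: [0.9, -0.4, -0.5]
grip_width: 0.0198
finger_force: 0.0
```

Request:
apply_moves --linear '[[0,0,0.2],[0,0,0.4],[0,0,0.6],[0,0,0.8],[0,0,1]]' --delta_rot '[[0,0,0],[0,0,0],[0,0,0],[0,0,0],[0,0,0]]'

```text
clock: 3.9
position: [0.436, -0.0063, 0.0798]
tool_rot: [-3.141, -0.001, 3.14]
force: [0.4, 0.2, -1.0]
grip_width: 0.0198
finger_force: 0.0
```

Request:
apply_moves --linear '[[0,0,0.15],[0,0,0.3],[0,0,0.45],[0,0,0.5],[0,0,0.5]]' --delta_rot '[[0,0,0],[0,0,0],[0,0,0],[0,0,0],[0,0,0]]'

```text
clock: 4.32
position: [0.4357, -0.0065, 0.0301]
tool_rot: [-3.141, -0.003, 3.14]
force: [-0.6, -0.0, -0.8]
grip_width: 0.0204
finger_force: 0.0
```

```bash
python3 - <<'E'
from h import *
from workcell import monitor
T=np.load("top0.npz")["p"]
s=monitor.observe();print(s["position"],s["qpos"].round(2))
h=cv2.cvtColor(T,cv2.COLOR_RGB2HSV)
m=((h[...,2]>165)&(h[...,1]>70)).astype(np.uint8)
for box in((236,172,252,225),(354,172,372,225),(240,160,368,172)):
    x0,y0,x1,y1=box;ys,xs=np.nonzero(m[y0:y1,x0:x1]);print(box,len(xs))
    for y in sorted(set(ys))[::6]+[ys.max()]: 
        r=xs[ys==y]+x0; print(y+y0,r.min(),r.max(),ray("top",(r.min(),y+y0),.025).round(3)[:2],ray("top",(r.max()+1,y+y0),.025).round(3)[:2])
l=(h[...,2]<45).astype(np.uint8);l[:225]=0;l[245:]=0;l[:,:255]=0;l[:,276:]=0
ys,xs=np.nonzero(l);print("pot lid",len(xs),ray("top",(xs.mean(),ys.mean()),.045))
E
```

```text
[ 0.43569938 -0.0064593   0.03010997] [-0.24  0.61  0.16  2.22 -0.29  0.33  1.73]
(236, 172, 252, 225) 184
172 241 244 [0.717 0.129] [0.717 0.118]
178 241 244 [0.7   0.129] [0.7   0.117]
184 241 244 [0.682 0.128] [0.682 0.117]
190 241 244 [0.665 0.128] [0.665 0.117]
196 241 244 [0.648 0.128] [0.648 0.117]
202 241 244 [0.631 0.127] [0.631 0.116]
208 241 244 [0.614 0.127] [0.614 0.116]
214 241 244 [0.597 0.127] [0.597 0.116]
217 241 244 [0.588 0.127] [0.588 0.116]
(354, 172, 372, 225) 164
172 359 361 [ 0.717 -0.203] [ 0.717 -0.211]
178 359 362 [ 0.7   -0.202] [ 0.7   -0.213]
184 360 362 [ 0.682 -0.204] [ 0.682 -0.213]
190 360 363 [ 0.665 -0.204] [ 0.665 -0.215]
196 360 363 [ 0.648 -0.203] [ 0.648 -0.214]
202 361 363 [ 0.631 -0.205] [ 0.631 -0.213]
208 361 364 [ 0.614 -0.204] [ 0.614 -0.215]
214 361 364 [ 0.597 -0.203] [ 0.597 -0.214]
216 361 364 [ 0.591 -0.203] [ 0.591 -0.214]
(240, 160, 368, 172) 438
165 294 361 [ 0.738 -0.02 ] [ 0.738 -0.212]
171 241 361 [0.72  0.129] [ 0.72  -0.211]
171 241 361 [0.72  0.129] [ 0.72  -0.211]
pot lid 102 [0.53901467 0.0598419  0.045     ]
```

Request:
apply_moves --linear '[[0,-0.01,0.1],[0,-0.02,0.23],[-0.1,-0.02,0.23],[-0.2,-0.02,0.23],[-0.3,-0.02,0.23]]' --delta_rot '[[0,0,0],[0,0,0],[0,0,0],[0,0,0],[0,0,0]]'

```text
clock: 4.73
position: [0.4686, -0.0083, 0.009]
tool_rot: [-3.142, 0.001, 3.141]
force: [-0.2, -0.1, 0.6]
grip_width: 0.0199
finger_force: 0.0
```

Request:
apply_moves --linear '[[-0.1,0,0],[-0.2,0,0],[-0.3,0,0],[-0.4,0,0],[-0.5,0,0]]' --delta_rot '[[0,0,0],[0,0,0],[0,0,0],[0,0,0],[0,0,0]]'

```text
clock: 5.15
position: [0.5182, -0.0083, 0.0087]
tool_rot: [-3.142, 0.001, 3.141]
force: [-1.4, 0.7, -0.3]
grip_width: 0.0196
finger_force: 0.2
```

```bash
python3 - <<'E'
from h import *
c,T=wpose();print(T[:3,3]);p,d=optics.grab_frame("wrist");cv2.imwrite("pics/w2.png",p[:,:,::-1])
S,_=optics.grab_frame("scene")
for q,s in white(S,(180,170,330,285)): print(q,s,ray("scene",q,.012).round(3))
E
```

```text
[ 0.4361384  -0.0080337   0.15384891]
[303.6 202.8] [301, 197, 6, 13, 34] [0.543 0.074 0.012]
[275.8 203.6] [271, 199, 9, 12, 60] [0.551 0.001 0.012]
[244.1 245.1] [237, 238, 14, 19, 155] [ 0.69  -0.066  0.012]
[213.2 271.8] [207, 264, 10, 16, 65] [ 0.771 -0.128  0.012]
```

View pics/w2.png

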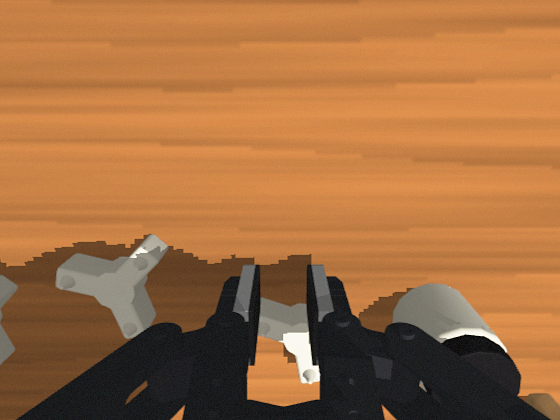

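Request:
apply_moves --linear '[[-0.1,0,0],[-0.2,0,0],[-0.3,0,0],[-0.4,0,0],[-0.5,0,0]]' --delta_rot '[[0,0,0],[0,0,0],[0,0,0],[0,0,0],[0,0,0]]'

```text
clock: 5.67
position: [0.5671, -0.0083, 0.0085]
tool_rot: [-3.142, -0.0, 3.141]
force: [-0.7, -0.5, -0.5]
grip_width: 0.0202
finger_force: 0.1
```

Request:
apply_moves --linear '[[-0.1,0,0],[-0.2,0,0],[-0.3,0,0],[-0.4,0,0],[-0.47,0,0]]' --delta_rot '[[0,0,0],[0,0,0],[0,0,0],[0,0,0],[0,0,0]]'

```text
clock: 6.08
position: [0.6144, -0.0083, 0.0085]
tool_rot: [-3.142, 0.0, 3.141]
force: [-0.2, -0.3, 0.6]
grip_width: 0.0204
finger_force: 0.1
```

```bash
python3 - <<'E'
from h import *
S,_=optics.grab_frame("scene");cv2.imwrite("pics/s3.png",cv2.resize(S[150:300,160:360,::-1],None,fx=4,fy=4))
for q,s in white(S,(180,170,330,285),v=110): print(q,s,ray("scene",q,.012).round(3))
E
```

```text
[285.5 172.7] [283, 170, 6, 6, 15] [0.435 0.019 0.012]
[245.8 192.1] [239, 188, 15, 9, 82] [ 0.515 -0.084  0.012]
[220.2 197.8] [212, 192, 17, 15, 141] [ 0.541 -0.15   0.012]
[300.7 204.3] [295, 196, 12, 15, 93] [0.549 0.067 0.012]
[272.5 231. ] [264, 225, 18, 16, 161] [0.642 0.    0.012]
[243.5 246.8] [237, 237, 14, 20, 225] [ 0.695 -0.066  0.012]
[209.7 272.9] [201, 263, 16, 17, 149] [ 0.774 -0.136  0.012]
```

View pics/s3.png

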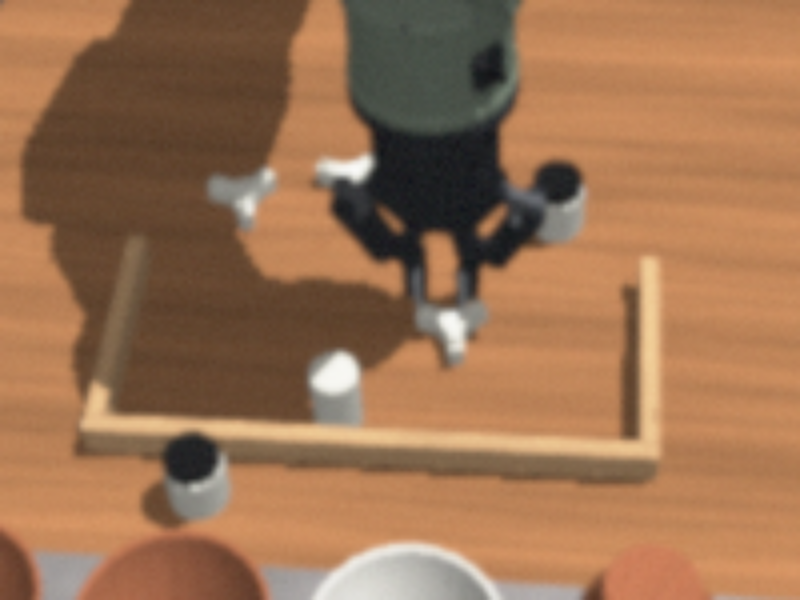

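Request:
apply_moves --linear '[[0.2,0,0],[0.4,0,0],[0.6,0,0],[0.8,0,0],[1,0,0]]' --delta_rot '[[0,0,0],[0,0,0],[0,0,0],[0,0,0],[0,0,0]]'

```text
clock: 6.55
position: [0.5124, -0.0084, 0.0085]
tool_rot: [-3.141, -0.0, 3.141]
force: [1.2, -0.6, 0.4]
grip_width: 0.0199
finger_force: 0.0
```

Request:
apply_moves --linear '[[0.25,0,0],[0.5,0,0],[0.65,0,0],[0.65,0,0],[0.65,0,0]]' --delta_rot '[[0,0,0],[0,0,0],[0,0,0],[0,0,0],[0,0,0]]'

```text
clock: 6.97
position: [0.4485, -0.0083, 0.0086]
tool_rot: [3.142, -0.0, 3.141]
force: [1.1, 0.7, 0.2]
grip_width: 0.0199
finger_force: 0.0
```

Request:
apply_moves --linear '[[0,-0.2,0],[0,-0.4,0],[0,-0.6,0],[0,-0.72,0],[0,-0.72,0]]' --delta_rot '[[0,0,0],[0,0,0],[0,0,0],[0,0,0],[0,0,0]]'

```text
clock: 7.38
position: [0.4495, -0.0831, 0.0085]
tool_rot: [-3.14, 0.001, 3.138]
force: [0.1, -0.5, -0.8]
grip_width: 0.02
finger_force: 0.0
```

```bash
python3 - <<'E'
from h import *
S,_=optics.grab_frame("scene")
for q,s in white(S,(180,170,330,285),v=110): print(q,s,ray("scene",q,.012).round(3))
E
```

```text
[247.2 193.6] [239, 188, 17, 15, 142] [ 0.521 -0.079  0.012]
[220.3 197.7] [212, 191, 17, 16, 147] [ 0.54  -0.15   0.012]
[298.9 204.2] [292, 196, 15, 15, 127] [0.549 0.062 0.012]
[272.6 231. ] [264, 225, 18, 17, 162] [0.642 0.    0.012]
[243.5 247. ] [237, 238, 14, 19, 217] [ 0.696 -0.066  0.012]
[209.8 273. ] [201, 263, 16, 17, 145] [ 0.775 -0.136  0.012]
```

Request:
apply_moves --linear '[[-0.1,0.02,0],[-0.2,0.02,0],[-0.3,0.02,0],[-0.4,0.02,0],[-0.5,0.02,0]]' --delta_rot '[[0,0,0],[0,0,0],[0,0,0],[0,0,0],[0,0,0]]'

```text
clock: 7.85
position: [0.5002, -0.0777, 0.0083]
tool_rot: [3.142, 0.0, -3.141]
force: [0.5, 1.0, -0.0]
grip_width: 0.0199
finger_force: 0.2
```

Request:
apply_moves --linear '[[-0.1,0,0],[-0.2,0,0],[-0.3,0,0],[-0.4,0,0],[-0.5,0,0]]' --delta_rot '[[0,0,0],[0,0,0],[0,0,0],[0,0,0],[0,0,0]]'

```text
clock: 8.27
position: [0.55, -0.0781, 0.0082]
tool_rot: [-3.142, -0.0, 3.142]
force: [0.5, 0.2, 1.1]
grip_width: 0.0199
finger_force: 0.2
```

```bash
python3 - <<'E'
from h import *
S,_=optics.grab_frame("scene")
for q,s in white(S,(180,170,330,285),v=110): print(q,s,ray("scene",q,.012).round(3))
E
```

```text
[220.4 198.1] [212, 191, 17, 17, 146] [ 0.542 -0.149  0.012]
[298.9 204.2] [292, 196, 15, 15, 129] [0.549 0.062 0.012]
[242.1 209.6] [235, 203, 17, 16, 150] [ 0.578 -0.086  0.012]
[272.6 231. ] [264, 225, 18, 16, 162] [0.642 0.    0.012]
[243.5 247. ] [237, 238, 14, 19, 218] [ 0.696 -0.066  0.012]
[209.8 273. ] [201, 263, 16, 17, 145] [ 0.775 -0.136  0.012]
```

Stilt 2 is moving cleanly, about 28 mm ahead of the TCP. I'll finish this push, retract, and line up on stilt 3.

Request:
apply_moves --linear '[[-0.1,0,0],[-0.2,0,0],[-0.3,0,0],[-0.4,0,0],[-0.5,0,0]]' --delta_rot '[[0,0,0],[0,0,0],[0,0,0],[0,0,0],[0,0,0]]'

```text
clock: 8.73
position: [0.5994, -0.0781, 0.0082]
tool_rot: [-3.142, -0.0, 3.141]
force: [-1.2, 0.1, 0.1]
grip_width: 0.0198
finger_force: 0.2
```

Request:
apply_moves --linear '[[-0.08,0,0],[-0.08,0,0],[0.1,0,0],[0.4,0,0],[0.6,0,0]]' --delta_rot '[[0,0,0],[0,0,0],[0,0,0],[0,0,0],[0,0,0]]'

```text
clock: 9.15
position: [0.5362, -0.0784, 0.0081]
tool_rot: [-3.141, -0.002, 3.141]
force: [-0.0, -0.9, -1.3]
grip_width: 0.0202
finger_force: 0.0
```

Request:
apply_moves --linear '[[0.3,0,0],[0.6,0,0],[0.85,0,0],[0.85,0,0],[0.85,0,0]]' --delta_rot '[[0,0,0],[0,0,0],[0,0,0],[0,0,0],[0,0,0]]'

```text
clock: 9.57
position: [0.4527, -0.0784, 0.0086]
tool_rot: [3.142, -0.001, 3.141]
force: [0.4, -0.6, -0.0]
grip_width: 0.0202
finger_force: 0.0
```

Request:
apply_moves --linear '[[0,-0.2,0],[0,-0.4,0],[0,-0.6,0],[0,-0.69,0],[0,-0.69,0]]' --delta_rot '[[0,0,0],[0,0,0],[0,0,0],[0,0,0],[0,0,0]]'

```text
clock: 9.98
position: [0.4542, -0.1493, 0.0084]
tool_rot: [-3.141, 0.001, 3.138]
force: [0.5, 0.3, -0.7]
grip_width: 0.0198
finger_force: 0.0
```

```bash
python3 - <<'E'
from h import *
S,_=optics.grab_frame("scene")
for q,s in white(S,(180,170,330,285),v=110): print(q,s,ray("scene",q,.012).round(3))
E
```

```text
[220.3 197.8] [212, 192, 17, 15, 143] [ 0.541 -0.15   0.012]
[299.  204.1] [292, 196, 15, 15, 126] [0.548 0.062 0.012]
[238.9 227.4] [232, 221, 17, 16, 160] [ 0.637 -0.086  0.012]
[272.6 231. ] [264, 225, 18, 16, 161] [0.642 0.    0.012]
[243.5 247. ] [237, 238, 14, 19, 219] [ 0.696 -0.066  0.012]
[209.9 272.9] [201, 263, 16, 17, 145] [ 0.774 -0.135  0.012]
```

Request:
apply_moves --linear '[[-0.1,0,0],[-0.2,0,0],[-0.3,0,0],[-0.4,0,0],[-0.5,0,0]]' --delta_rot '[[0,0,0],[0,0,0],[0,0,0],[0,0,0],[0,0,0]]'

```text
clock: 10.45
position: [0.5053, -0.1467, 0.0083]
tool_rot: [3.142, 0.0, -3.141]
force: [-0.6, 0.8, 0.3]
grip_width: 0.0204
finger_force: 0.0
```

Request:
apply_moves --linear '[[-0.1,0,0],[-0.2,0,0],[-0.3,0,0],[-0.4,0,0],[-0.5,0,0]]' --delta_rot '[[0,0,0],[0,0,0],[0,0,0],[0,0,0],[0,0,0]]'

```text
clock: 10.87
position: [0.5548, -0.1472, 0.0082]
tool_rot: [-3.142, -0.0, 3.141]
force: [-0.6, -0.4, -0.2]
grip_width: 0.0199
finger_force: 0.2
```

```bash
python3 - <<'E'
from h import *
S,_=optics.grab_frame("scene")
for q,s in white(S,(180,170,330,285),v=110): print(q,s,ray("scene",q,.012).round(3))
E
```

```text
[298.9 204.1] [292, 196, 15, 15, 128] [0.548 0.062 0.012]
[214.8 208.7] [207, 203, 18, 15, 147] [ 0.58  -0.158  0.012]
[238.9 227.4] [232, 221, 17, 16, 160] [ 0.637 -0.086  0.012]
[272.6 231. ] [264, 225, 18, 16, 162] [0.642 0.    0.012]
[243.5 247. ] [237, 238, 14, 19, 218] [ 0.696 -0.066  0.012]
[209.7 273. ] [201, 263, 16, 17, 147] [ 0.775 -0.136  0.012]
```

Request:
apply_moves --linear '[[-0.1,0,0],[-0.2,0,0],[-0.3,0,0],[-0.4,0,0],[-0.5,0,0]]' --delta_rot '[[0,0,0],[0,0,0],[0,0,0],[0,0,0],[0,0,0]]'

```text
clock: 11.33
position: [0.6043, -0.1473, 0.0082]
tool_rot: [-3.142, -0.0, 3.141]
force: [-0.4, -0.5, 0.5]
grip_width: 0.02
finger_force: 0.2
```

Request:
apply_moves --linear '[[-0.07,0,0],[-0.07,0,0],[0.1,0,0],[0.4,0,0],[0.6,0,0]]' --delta_rot '[[0,0,0],[0,0,0],[0,0,0],[0,0,0],[0,0,0]]'

```text
clock: 11.75
position: [0.5411, -0.1474, 0.008]
tool_rot: [-3.141, -0.002, 3.141]
force: [0.2, 0.3, 0.0]
grip_width: 0.02
finger_force: 0.0
```

Request:
apply_moves --linear '[[0.3,0,-0.2],[0.6,0,-0.4],[0.8,0,-0.6],[0.8,0,-0.8],[0.8,0,-1]]' --delta_rot '[[0,0,0],[0,0,0],[0,0,0],[0,0,0],[0,0,0]]'

```text
clock: 12.17
position: [0.4621, -0.1474, 0.1094]
tool_rot: [3.141, -0.001, 3.14]
force: [0.9, -0.1, -0.2]
grip_width: 0.0196
finger_force: 0.0
```

```bash
python3 - <<'E'
from h import *
for n,b in(("scene",(180,170,330,285)),("top",(235,140,375,260))):
    S,_=optics.grab_frame(n);cv2.imwrite(f"pics/{n}9.png",S[:,:,::-1])
    for q,s in white(S,b,v=110): print(n,q,s,ray(n,q,.012).round(3))
E
```

```text
scene [298.9 204.2] [292, 196, 15, 15, 126] [0.549 0.062 0.012]
scene [210.8 225.8] [203, 219, 18, 17, 156] [ 0.636 -0.158  0.012]
scene [238.8 227.4] [232, 221, 17, 16, 157] [ 0.637 -0.086  0.012]
scene [272.6 231. ] [264, 225, 18, 17, 162] [0.642 0.    0.012]
scene [243.5 246.9] [237, 238, 14, 19, 216] [ 0.695 -0.066  0.012]
scene [209.8 273.1] [201, 263, 16, 17, 145] [ 0.775 -0.135  0.012]
top [332.3 159.6] [329, 154, 12, 10, 42] [ 0.759 -0.131  0.012]
top [309.3 174.5] [304, 169, 12, 14, 117] [ 0.714 -0.064  0.012]
top [286.9 200.4] [280, 192, 16, 16, 100] [0.638 0.    0.012]
top [318.3 202.9] [310, 195, 16, 15, 102] [ 0.631 -0.088  0.012]
top [344.  202.6] [336, 195, 17, 14, 107] [ 0.632 -0.16   0.012]
top [356.7 235.9] [348, 228, 19, 22, 121] [ 0.538 -0.192  0.012]
```

View pics/scene9.png

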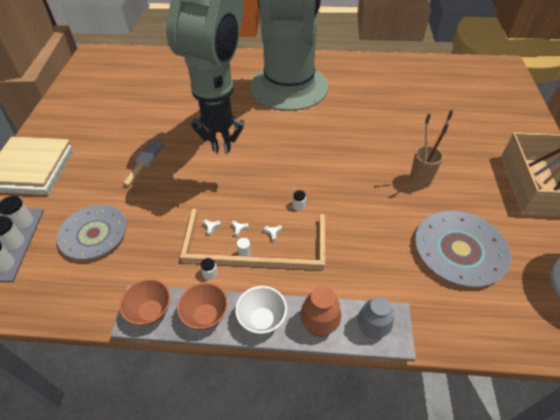

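The picture shows all three stilts flat inside the bay at (211,226), (239,227) and (273,231). That puts their centres over 40 mm in from the open edge. The pots, post, brush, plates and beaker are where they started, and the gripper touches nothing.

```bash
python3 -c "
from workcell import workorder;print(workorder.job_done())"
```

```text
the job is handed in; nothing more can be done
None
```

I swept all three stilts into the bay and handed the job in at about 12 s on the robot's clock; in the last images they lie flat, over 40 mm in from the open edge, with nothing else visibly moved, but the hand-in returned no verdict.

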